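# Put the battery pack away in the lift-up locker

## Robot

A 7-joint arm with a two-finger parallel gripper is mounted at the origin on the work surface. World frame = base frame: x ahead of the robot, y to its left, z up, the work surface at z = 0. Lengths are in mm, angles in rad, forces in N, time in s.
With the tool pointing down it reaches from about 400 to 875 mm from the base axis. Payload 4.4 kg.
Tool frame: the origin (TCP) lies midway between the tips of the shut fingers; the grasp point (between the pads) lies 19 mm behind it; z points along the fingers, y is the direction in which the jaws open and shut (so a half turn about z gives the same grasp; the last joint's range is limited). The gripper opens to 85 mm and grips with 20 to 120 N. Pads are 22 mm wide; open, the fingers measure 114 mm over their backs; the gripper's body (76 mm by 85 mm) begins 54 mm behind the grasp point. The pads swing forward as they close: fully open they stand 13 mm farther back than shut.
Start: joints at [-0.066, 0.628, 0.038, 1.517, -0.027, 0.996, -0.02], TCP at [650.014, 0.027, 231.313] pointing down, gripper open.
Joint ranges: [-3.06, 3.06], [-0.37, 2.12], [-1.25, 1.32], [0.18, 2.47], [-1.1, 4.24], [0.23, 1.98], [-2.94, 2.94]. Speed limits (rad/s): [2.57, 2.57, 3.14, 3.14, 3.14, 3.14, 3.14].

## Interface

Orientations are given as [roll, pitch, yaw] about the fixed x, y, z axes, in that order (R = Rz(yaw) Ry(pitch) Rx(roll)).
In Python, from cell import ctrl, vision gives the robot as it stands.
- The arm moves only by the tool play_rows, never from a script. Its arguments are lists of equal length, an entry for each row: "slide": the shift along the tool's x, y, z in mm, a list of three; "turn": the turn about the tool's z in rad; "fingers": the opening, from 0 (shut) to 1 (fully open). A call has 1 to 5 rows; each row is the pose to reach, as a shift and turn from the pose measured when the call began, along the tool's axes at that moment; what a row does not reach only later rows make up. A row lasts 1/8 s, in which the tool goes at most 62.5 mm and 10.7 degrees, less where a joint would pass 70% of its speed; a pose out of reach is approached as far as the arm can. A call with a gripper value outside its range is refused whole. The fingers move at their own pace and stop on an object; the grip force is fixed at half the most. Time passes only in rows, so rows that repeat a pose let the fingers close. It gives the time, the measured TCP pose, the force and the opening at its end, in the units of the state.
- ctrl.read_state(): the state, without advancing time (a new reading comes with each control period).
- vision.get_image(name): name is "scene" or "side" or "wrist"; returns (picture, depth): 480x640x3 uint8, blue, green, red; 480x640 float32, mm along the optical axis (not along the pixel's ray), 0 where there is no reading.
- vision.camera_params(name): a dict with "fx", "fy", "cx", "cy" (pixels), "position" and "rotation" of the camera in the world. Camera axes: x right, y up, looking along -z (the intrinsics and any distortion apply to the point x, -y, -z); pixel columns grow to the right and rows downward; lengths in mm; the calibration is good to about 2 mm. The wrist camera is an equidistant fisheye: a pixel r from the principal point sees the ray r / f radians off the axis. A picture is of the moment at which its call begins: read the wrist's pose just before it. camera_params takes no time and is no camera call; for the wrist camera it gives the pose at the moment of the call.
- ctrl.finish_job(): hands the job in, once; it reports no verdict.
The state is a dict: "clock": time; "qpos": joint angles; "qd": joint speeds; "tau": joint torques, N m; "eef_pos": TCP position; "tool_rot": TCP orientation; "force": force on the tool from outside, world axes, zero at the start; "torque": the same for the moment, N m; "width": finger opening in mm.
Only numpy, scipy, OpenCV 4.12 (cv2) and the standard library are available. Lean on these libraries where they do the work, as an engineer would, in place of code of your own. Each camera call takes 0.05 s, during which the arm holds its last target.

## Task

Lift the locker's blue door by its bar until the stay catches and holds it up by itself, then take the dark battery pack from the bench and set it down gently, right way up, on the middle of the green pad inside. Then push the orange pad on the locker's side to unlock the stay, and lower the door gently until it is fully shut, leaving the other things where they are.

Things in the scene. Friction and masses are not known exactly. Their poses are not given: they have to be found in the camera images.
- locker: Low plywood locker fixed to the bench, open on top under a sloping lift-up door. 185 deep (x), 310 wide (y), 132 mm high at the back. Origin: centre of its underside on the bench; x points to its back (hinge side), z up. Inside: floor 10 mm up, x -62 to +109, y -143 to +143 mm; front wall 70 mm high, outer face at x = -74 mm. A grey stay housing on the right reaches y = -238, 100 mm high.
- door (a joint): Door angle, rad: 0 shut (sloping 15 degrees down from hinge to bar), grows as the bar swings up; end stop 1.74. Going up, at about 1.66 a sprung stay snaps in; then the door cannot drop until released. It is damped and partly balanced: under 10 N at the bar lifts it at 0.4 rad/s. Unlocked, it sinks alone in some seconds, stops ajar near 0.2 and is pushed shut with a few N; no spring-back.
- door_hinge (a point): Middle of the door's hinge line (parallel to the locker's y), 130 mm above the bench, at x = +100 mm in the locker. The point turns with the door, its axes equal the locker's when shut.
- door_bar (a point): Middle of the steel bar along the door's free edge: round, 10 mm thick, 120 mm long, parallel to the hinge, 210 mm from the hinge line, with a 33 mm clear gap between bar and panel edge. 76 mm above the bench when shut, 337 mm when held by the stay. Can be pinched from above at any door angle.
- door_face (a point): Point on the outer face of the blue door panel, mid-width, 140 mm from the hinge: a good place to push it shut from above. The panel is 170 mm long, 306 mm wide, 12 mm thick, 0.7 kg. The point turns with the door.
- release (a joint): Travel of the orange release pad, m: 0 up, 0.016 fully down. Pressed straight down 9 mm or more it withdraws the stay's catch; hold it there until the door has sunk below about 1.4 rad. Its spring pushes back with 3 N at first, 6 N fully down, and raises it again when let go.
- release_top (a point): Centre of the top of the orange release pad, 40 by 36 mm, on the locker's right (-y) side, 195 mm above the bench when up; in the locker's frame at x = +60, y = -220 mm. Pad axes are the locker's.
- battery: Dark grey battery pack with a light grey contact rail on top, 90 mm long (x) by 50 mm wide (y) by 46 mm high, 0.45 kg. Origin: centre of its underside, z up. The lowest 36 mm are the full 50 mm wide: grip there across the width.
- pad: Green pad, 105 by 100 mm, 3 mm thick, fixed on the locker's inner floor in its left or right half, the place for the battery. Origin: centre of its underside, 10 mm above the bench; axes as the locker's.
- tin: Red tin with steel lid, 77 by 57 by 50 mm, loose in the other half of the locker; leave it alone. Origin: centre of its underside.
- bottle: Green glass bottle, 66 mm across, 170 mm high, standing on the bench; leave it alone. Origin: centre of its underside.
- jar: Glass jar with steel lid, 70 mm across, 90 mm high, standing on the bench; leave it alone. Origin: centre of its underside.
- can: Grey can, 74 mm across, 100 mm high, standing on the bench; leave it alone. Origin: centre of its underside.
Things that resemble listed ones, but are neither listed nor needed, are in the scene too. There is more than one size of the battery; the one meant has the size given above.

How it is judged (in metres and radians):
On the way, in this order (a step that is already met when the one before it is completed fails the run):
1. the door stands open on its stay (angle above 1.58 rad, still, not touched by the robot) (value of joint door above 1.58 rad and velocity of joint door above -0.02 rad/s and contact force between door and the fingers below 0.2 N and contact force between door and the arm below 0.2 N), for 0.5 s.
2. the battery lies upright on the green pad, let go, with the door still up on its stay (horizontal distance between battery and pad below 0.03 m and z of battery in the frame of pad below 0.01 m and angle between battery's own z axis and vertical below 0.15 rad and contact force between battery and the fingers below 0.2 N and linear speed of battery below 0.03 m/s and value of joint door above 1.58 rad), for 0.2 s.
3. the release is pressed at least 8 mm with the door still up (value of joint release above 0.008 m and value of joint door above 1.3 rad).
4. the door has come down off its stay (below 1.4 rad) (value of joint door below 1.4 rad).
At the end, for the whole second after the job is handed in: Door shut (below 0.04 rad) and release pad up (under 3 mm); battery at rest flat on the green pad (underside under 10 mm above the pad's), centre within 30 mm of the pad's, upright within 0.15 rad; tin, bottle, jar and can upright within 0.2 rad, within 30 mm of their starts (value of joint door below 0.04 rad and value of joint release below 0.003 m and linear speed of battery below 0.02 m/s and horizontal distance between battery and pad below 0.03 m and z of battery in the frame of pad below 0.01 m and angle between battery's own z axis and vertical below 0.15 rad and distance of each of bottle, jar, can, tin from where it was at the start of the episode below 0.03 m and angle between each of bottle, jar, can, tin's own z axis and vertical below 0.2 rad); the robot touches nothing.
It fails at once if the door falls or is slammed: it swings down faster than 2 rad/s (velocity of joint door below -2 rad/s).
It fails at once if the battery is dropped or thrown: it moves faster than 0.7 m/s touching nothing (linear speed of battery above 0.7 m/s and contact force between battery and anything else below 0.05 N).
It fails at once if a bystander is knocked over or pushed away by more than 40 mm (distance of any of bottle, jar, can, tin from where it was at the start of the episode above 0.04 m or angle between any of bottle, jar, can, tin's own z axis and vertical above 0.35 rad).
It also fails if it takes over 72 s, if anything falls off the work surface, if the arm or the gripper's body presses on something with over 40 N, if the wrist force passes 120 N, or if a joint passes its speed limit or range.

## Working session

There is one attempt and no reset: what is moved stays moved. The work goes in short steps, Python scripts to look and compute and a tool call to move; the robot and the scene stay as the last step left them, time stands still between calls to the robot, and variables do not carry over. Pictures are saved under pics/ and viewed, and the job is handed in when it is done.

Besides the shell and the picture viewer there is one more tool, called after "Request:" as a command line: name --pt "numbers of a row" for each row, then --argument value for the rest. play_rows: Moves the arm, as the interface text tells. Its arguments: {"type":"object","properties":{"slide":{"type":"array"},"turn":{"type":"array"},"fingers":{"type":"array"}},"required":["slide","turn","fingers"]}

```bash
ls; mkdir -p pics
python3 - <<'E'
from cell import ctrl, vision
import cv2,numpy as np,json
print(ctrl.read_state())
for n in ("scene","side","wrist"):
    p=vision.camera_params(n); print(n,p)
    im,d=vision.get_image(n); cv2.imwrite(f'pics/{n}0.png',im); np.save(f'pics/{n}0.npy',d)
    import pickle; pickle.dump(p,open(f'pics/{n}0.pkl','wb'))
E
```

```text
pics
{'clock': 0.0, 'qpos': array([-0.06581731,  0.62933584,  0.03841416,  1.51834014, -0.02699577,
        0.99633003, -0.02000292]), 'qd': array([-1.20400276e-03, -6.82661014e-04, -9.03749703e-05,  1.42005583e-03,
        3.70323396e-04,  1.61599522e-03, -2.01764478e-03]), 'tau': array([-1.11932164e-03, -5.63405585e+01,  1.22606792e+00, -1.93450052e+01,
        1.09587883e-02,  1.05136272e-02, -8.84369996e-06]), 'eef_pos': array([6.49379806e+02, 5.58048393e-02, 2.30404176e+02]), 'tool_rot': array([-3.13969643e+00,  1.13695097e-05,  1.57083614e+00]), 'force': array([ 0.44805537,  0.21813918, -0.2646667 ]), 'torque': array([ 0.0147532 , -0.04088085, -0.01205602]), 'width': 85.6158048238016}
scene {'fx': 479.33638934284426, 'fy': 479.33638934284426, 'cx': 314.1361602386081, 'cy': 240.59523608000598, 'position': array([ 973.2899151 , -789.24840647,  921.24202819]), 'rotation': array([8.22110669e-01, 5.66157590e-04, 5.06831451e-01])}
side {'fx': 446.90455528695287, 'fy': 446.90455528695287, 'cx': 319.19505498340595, 'cy': 235.7198198923051, 'position': array([ 124.30264813, -735.99016717,  738.62967416]), 'rotation': array([ 0.95110752, -0.0099909 , -0.54842651])}
wrist {'fx': 371.64829954431775, 'fy': 371.64829954431775, 'cx': 319.4964758698858, 'cy': 251.42595348873746, 'position': array([651.21062739,  72.46332857, 372.83584925]), 'rotation': array([-2.91458938e-01,  1.07497856e-03,  3.31601082e-05])}
```

View pics/scene0.png

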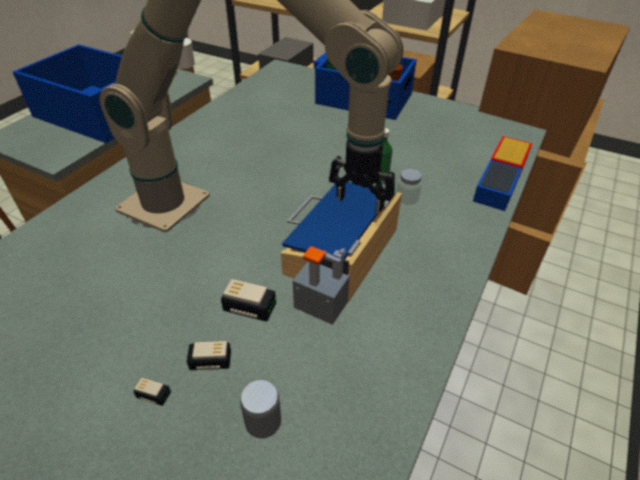

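View pics/side0.png

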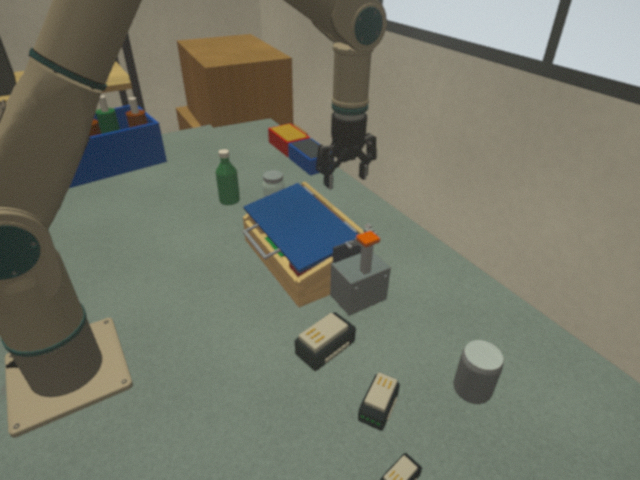

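View pics/wrist0.png

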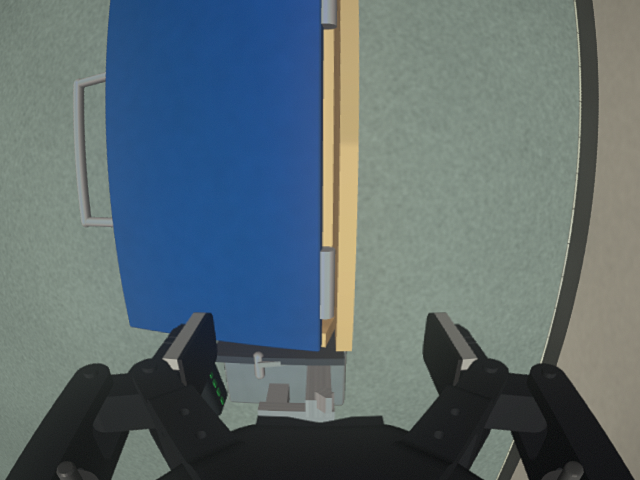

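Scene view: blue door (340,220), orange pad (315,255), bar (303,210), can (261,408). There are three battery candidates: (248,298), (209,354) and (151,390). The wrist view shows the locker nearly square to the world axes, with the bar at (80,152). Next I'll measure all of these.

```bash
cat > h.py <<'E'
import numpy as np,cv2,pickle
from scipy.spatial.transform import Rotation as R
def cam(p): return R.from_euler('xyz',p['rotation']).as_matrix(),np.array(p['position'])
def ray(p,u,v,fish=False):
    x=(np.asarray(u,float)-p['cx'])/p['fx'];y=(np.asarray(v,float)-p['cy'])/p['fy']
    if fish:
        r=np.hypot(x,y)+1e-12; s=np.sin(r)/r; d=np.stack([x*s,-y*s,-np.cos(r)],-1)
        d=d/np.cos(r)[...,None]
    else: d=np.stack([x,-y,-np.ones_like(x)],-1)
    M,_=cam(p); return d@M.T
def plane(p,u,v,z,fish=False):
    d=ray(p,u,v,fish); o=np.array(p['position']); t=(z-o[2])/d[...,2]; return o+d*t[...,None]
def cloud(p,D,fish=False):
    v,u=np.mgrid[0:480,0:640]; P=np.array(p['position'])+ray(p,u,v,fish)*D[...,None]; P[D<=0]=np.nan; return P
def load(n,k=0): return cv2.imread(f'pics/{n}{k}.png'),np.load(f'pics/{n}{k}.npy'),pickle.load(open(f'pics/{n}{k}.pkl','rb'))
def snap(n,k):
    from cell import vision
    p=vision.camera_params(n); im,d=vision.get_image(n)
    cv2.imwrite(f'pics/{n}{k}.png',im);np.save(f'pics/{n}{k}.npy',d);pickle.dump(p,open(f'pics/{n}{k}.pkl','wb'));return im,d,p
E
cat > m.py <<'E'
from h import *
for n in ('scene','side'):
    im,D,p=load(n); P=cloud(p,D); hsv=cv2.cvtColor(im,cv2.COLOR_BGR2HSV)
    tab=P[300:470,100:200] if n=='scene' else P[200:300,100:200]
    print(n,'table z',np.nanmedian(tab[...,2]), 'valid',np.isfinite(tab[...,2]).mean())
    m=(hsv[...,0]<14)&(hsv[...,1]>200)&(hsv[...,2]>150)
    nl,l,st,c=cv2.connectedComponentsWithStats(m.astype(np.uint8))
    for i in range(1,nl):
        if st[i,4]>40: print(' orange',c[i],st[i,4],np.nanmedian(P[l==i],0), plane(p,*c[i],195))
    # objects by height
    z=P[...,2]
    m=(z>15)&(z<190)&(P[...,0]>250)&(P[...,0]<1000)&(abs(P[...,1])<750)
    m=cv2.erode(m.astype(np.uint8),np.ones((3,3)))
    nl,l,st,c=cv2.connectedComponentsWithStats(m)
    for i in range(1,nl):
        if st[i,4]>60:
            q=P[l==i]; zt=np.nanpercentile(q[:,2],98)
            top=q[q[:,2]>zt-6]
            r=cv2.minAreaRect(top[:,:2].astype(np.float32))
            print(' obj px',c[i].round(),st[i,4],'ztop',zt.round(1),'rect',np.round(r[0]),np.round(r[1]),round(r[2],1))
E
python3 m.py
```

```text
scene table z 0.992676686086611 valid 0.9958235294117647
 orange [511.45454545 154.83333333] 132 [897.53776929 684.61519866  61.08782009] [900.52307623 461.09210384 195.        ]
 orange [313.95675676 254.2       ] 185 [ 614.74775157 -144.45022878  195.48419417] [ 614.13873368 -144.01474771  195.        ]
 obj px [386. 156.] 208 ztop 168.2 rect [537. 452.] [ 3. 15.] 22.4
 obj px [502. 174.] 1747 ztop 66.5 rect [883. 606.] [ 94. 281.] 0.2
 obj px [341. 244.] 8804 ztop 164.7 rect [ 636. -122.] [89. 33.] 52.2
 obj px [249. 299.] 1278 ztop 65.0 rect [ 467. -213.] [89. 48.] 10.6
 obj px [209. 354.] 884 ztop 50.0 rect [ 486. -376.] [70. 38.] 31.2
 obj px [152. 390.] 460 ztop 37.4 rect [ 427. -503.] [49. 27.] 12.1
 obj px [261. 407.] 1572 ztop 103.3 rect [ 662. -440.] [64. 64.] 0.6
side table z 1.6794932664476505 valid 0.995
 orange [367.34074074 237.37037037] 135 [ 608.45228204 -146.46378089  196.00290489] [ 609.62996436 -144.81832463  195.        ]
 obj px [298. 146.] 1000 ztop 66.4 rect [876. 605.] [ 96. 276.] 0.3
 obj px [227. 179.] 748 ztop 171.0 rect [525. 449.] [21. 21.] 36.0
 obj px [314. 245.] 10674 ztop 142.9 rect [630.  29.] [379.  78.] 78.9
 obj px [325. 339.] 1802 ztop 64.5 rect [ 462. -215.] [94. 49.] 11.5
 obj px [479. 370.] 1985 ztop 102.6 rect [ 658. -442.] [64. 64.] 18.9
 obj px [379. 400.] 1241 ztop 49.4 rect [ 481. -377.] [69. 38.] 31.4
 obj px [403. 470.] 555 ztop 37.1 rect [ 424. -504.] [51. 28.] 12.3
```

Run:
```python
import cv2
a=cv2.imread('pics/scene0.png')[270:420,120:290]
cv2.imwrite('pics/crop1.png',cv2.resize(a,None,fx=4.5,fy=4,interpolation=2))
```

```text
(no output)
```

View pics/crop1.png

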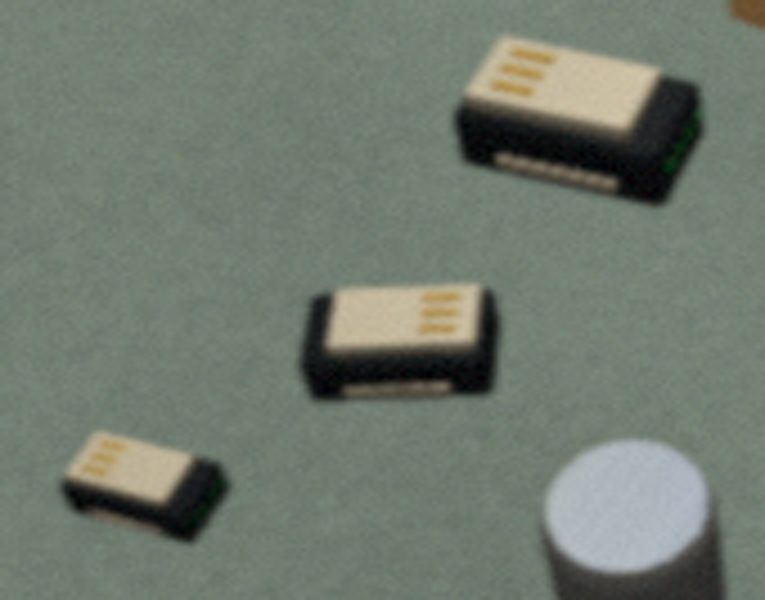

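Candidates by top height: (248,298) is about 64 mm, (209,354) about 48 mm and (151,390) about 36 mm. The middle one fits the 46 mm height. I'll confirm its footprint and fit the locker frame at the same time.

```bash
cat > m2.py <<'E'
from h import *
pts={}
for n in ('scene','side'):
    im,D,p=load(n); P=cloud(p,D); 
    for nm,c in (('big',(466,-213)),('mid',(484,-376)),('small',(426,-503))):
        m=(np.hypot(P[...,0]-c[0],P[...,1]-c[1])<90)&(P[...,2]>8)
        pts.setdefault(nm,[]).append(P[m])
        # dark mask low part
    hsv=cv2.cvtColor(im,cv2.COLOR_BGR2HSV)
    # blue door
    m=(hsv[...,0]>100)&(hsv[...,0]<125)&(hsv[...,1]>150)&(abs(P[...,1]-90)<250)&(P[...,0]<800)&(P[...,0]>400)&(P[...,2]>40)&(P[...,2]<170)
    m=cv2.morphologyEx(m.astype(np.uint8),cv2.MORPH_OPEN,np.ones((3,3)))>0
    q=P[m]; A=np.c_[q[:,:2],np.ones(len(q))]; co,*_=np.linalg.lstsq(A,q[:,2],rcond=None)
    print(n,'door plane slope',np.hypot(*co[:2]),'dir',np.degrees(np.arctan2(co[1],co[0])),cv2.minAreaRect(q[:,:2].astype(np.float32)), np.mean(abs(A@co-q[:,2])))
for k,v in pts.items():
    for i in (0,1):
        q=v[i]; print(k,i,len(q),cv2.minAreaRect(q[:,:2].astype(np.float32)))
    q=np.vstack(v); print(k,'both',cv2.minAreaRect(q[:,:2].astype(np.float32)))
E
python3 m2.py
```

```text
scene door plane slope 0.155888244357611 dir -0.17041692434899658 ((569.4171752929688, 76.59976196289062), (306.3172302246094, 166.70445251464844), 89.74397277832031) 1.1703318144270978
side door plane slope 0.15468279297834617 dir -0.005384241084503418 ((563.9078369140625, 73.18549346923828), (297.98443603515625, 160.49021911621094), 89.24524688720703) 1.0058269564361553
big 0 1631 ((472.4565124511719, -212.90234375), (121.02738189697266, 66.71832275390625), 14.314163208007812)
big 1 2180 ((468.07183837890625, -213.96409606933594), (120.18966674804688, 67.65331268310547), 10.832464218139648)
big both ((469.93402099609375, -212.79490661621094), (125.34246063232422, 68.83362579345703), 12.249585151672363)
mid 0 1142 ((481.8777770996094, -379.40338134765625), (91.98068237304688, 52.72965621948242), 29.496906280517578)
mid 1 1543 ((477.6103820800781, -380.4117736816406), (89.49736785888672, 51.94980239868164), 31.722837448120117)
mid both ((480.3009033203125, -380.0417785644531), (94.95230865478516, 53.36280059814453), 30.306184768676758)
small 0 681 ((430.0032958984375, -471.9540100097656), (65.99333190917969, 105.73992156982422), 2.349930763244629)
small 1 764 ((447.533447265625, -474.4065246582031), (102.37480163574219, 67.85336303710938), 54.21550750732422)
small both ((427.26556396484375, -470.9041748046875), (71.37811279296875, 108.0622329711914), 2.349930763244629)
```

```bash
python3 - <<'E'
from h import *
im,D,p=load('wrist')
P=cloud(p,D,True)
hsv=cv2.cvtColor(im,cv2.COLOR_BGR2HSV)
print('table',np.nanmedian(P[100:300,400:520,2]))
for u,v in ((345,20),(345,330),(60,150),(200,150)): print(u,v,P[v,u],plane(p,u,v,132,True))
# wood back wall edges
for v in (30,100,200,300,340):
    row=hsv[v,330:380]; w=np.where((row[:,0]>12)&(row[:,0]<28)&(row[:,1]>80))[0]+330
    print(v,w.min(),w.max(),plane(p,w.max()+.5,v,132,True))
# blue door edges
for v in (20,60,120,180,240,300):
    w=np.where((hsv[v,:,0]>100)&(hsv[v,:,0]<125)&(hsv[v,:,1]>150))[0]
    print(v,w.min(),w.max(),P[v,w.min()+3],P[v,w.max()-3])
g=cv2.cvtColor(im,cv2.COLOR_BGR2GRAY)
m=(hsv[...,1]<40)&(g>80); m[:, :60]=0; m[:,110:]=0; m[:60]=0; m[240:]=0
ys,xs=np.where(m); 
for v in range(90,221,20):
    w=xs[ys==v]; w and None if False else None
    if len(w): print('bar',v,w.min(),w.max(),plane(p,w.mean(),float(v),76,True))
E
python3 -c "
import cv2;a=cv2.imread('pics/wrist0.png')[60:240,50:250];cv2.imwrite('pics/crop2.png',cv2.resize(a,None,fx=3,fy=3))"
```

```text
table -0.22112255698559125
345 20 [667.37079103 155.67345412 131.58013535] [667.34266701 155.52864101 132.        ]
345 330 [669.71573457 -60.15151305 131.90548567] [669.70847522 -60.09948971 132.        ]
60 150 [343.3457598   85.66822204  -0.99737939] [452.8737992   80.97036189 132.        ]
200 150 [569.55246085  70.25588102 125.15788715] [571.80827072  70.31686184 132.        ]
30 330 358 [675.990551  148.6419414 132.       ]
100 330 357 [675.14247384 100.85712354 132.        ]
200 330 356 [675.21352151  35.42145546 132.        ]
300 335 353 [675.11050966 -35.80444992 132.        ]
340 336 351 [674.82603199 -68.75068597 132.        ]
20 109 319 [489.84365751 181.93183192 112.68668377] [648.77302745 153.03783736 138.56411664]
60 107 318 [490.60284441 147.586409   113.61261014] [648.16180012 126.01281575 137.39637985]
120 106 318 [489.64803875  99.62274186 113.1191017 ] [648.15239917  87.16975907 136.65812191]
180 109 318 [488.52828399  52.36674846 111.49303911] [648.11286081  49.01358007 137.37715153]
240 116 318 [489.78390434   3.94061925 112.66011434] [648.01140982   9.64387943 137.37165295]
300 126 318 [489.27109232 -49.03898379 111.47808889] [647.85521266 -33.03419528 137.96790638]
bar 90 60 104 [436.10844179 135.73466743  76.        ]
bar 110 60 104 [436.03776041 116.89734148  76.        ]
bar 130 60 105 [436.07097526  98.23981827  76.        ]
bar 150 60 106 [435.57336422  79.73525196  76.        ]
bar 170 60 106 [433.95428792  61.30088457  76.        ]
bar 190 60 108 [433.0272346   42.64783548  76.        ]
bar 210 60 109 [430.9465549   23.79788925  76.        ]
```

View pics/crop2.png

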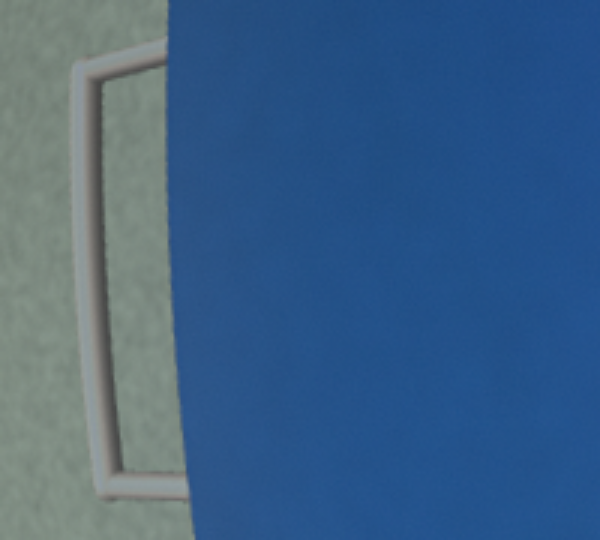

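The middle battery at (209,354) has a footprint of about 92×52 mm and is about 47 mm high, which matches 90×50×46. The crop confirms the shape. The others are about 125×69 mm (too big) and visibly smaller. The door slope is only 8.8°, so the door is ajar at about 0.11 rad. Now to place the bar precisely.

Run:
```python
from h import *
im,D,p=load('wrist'); P=cloud(p,D,True)
for u,v in ((76.7,82.7),(77.5,155),(84,224)):
    print(plane(p,u,v,98,True)); 
for v in (100,130,150,170,200):
    r=P[v,70:90]; k=np.nanargmax(r[:,2]); print(v,70+k,r[k])
# bar in side view
for n in('scene','side'):
    im,D,p=load(n);Q=cloud(p,D)
    m=(Q[...,0]>425)&(Q[...,0]<462)&(abs(Q[...,1]-80)<75)&(Q[...,2]>70)&(Q[...,2]<125)
    print(n,m.sum(),np.nanmean(Q[m],0), np.nanmin(Q[m],0),np.nanmax(Q[m],0))
```

```text
[446.0489497  138.57313711  98.        ]
[445.0810387   75.56658564  98.        ]
[444.75983576  15.00479476  98.        ]
100 76 [449.60236819 122.3347878  103.62202495]
130 77 [450.03459164  96.62636453 103.55588341]
150 77 [448.48580755  79.79074871 102.84375013]
170 79 [449.18864962  62.68873911 102.79981473]
200 80 [446.74627167  36.98812543 102.25672684]
scene 146 [450.53112948  75.36266394 101.959821  ] [442.73924429  11.60815502  93.96125451] [461.86528176 144.21114032 106.98709063]
side 182 [446.91085481  69.98398395 102.82440311] [440.84209381  11.11499361  96.6139928 ] [461.78429997 139.18351908 108.1634288 ]
```

The bar centre is at about (446, 76, 97), so I'll approach above it.

Request:
play_rows --pt "20 -55 15" --pt "40 -110 30" --pt "60 -160 50" --pt "76 -203 70" --pt "76 -203 80" --turn '[0, 0, 0, 0, 0]' --fingers '[0.4, 0.4, 0.4, 0.4, 0.4]'

```text
clock: 0.78
eef_pos: [441.9, 77.0, 150.1]
tool_rot: [-3.135, 0.0, 1.574]
force: [1.0, -0.2, 0.4]
width: 34.2
```

Run:
```python
from h import *
im,D,p=snap('wrist',1)
```

```text
(no output)
```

View pics/wrist1.png

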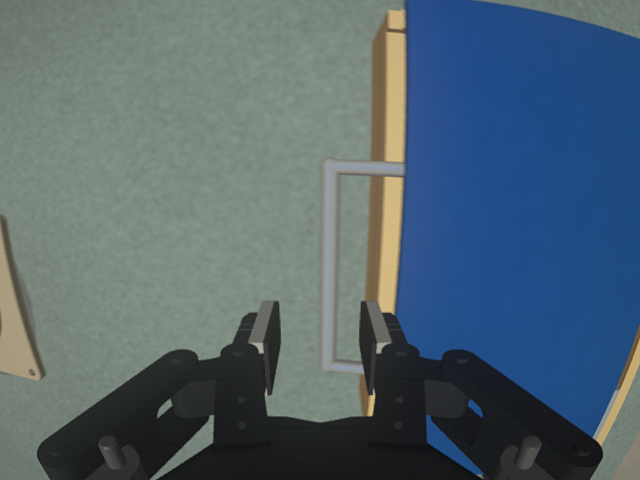

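The bar runs from (330,163) to (327,368) between the fingertips at (270,310) and (375,310). Checking the exact offset.

Run:
```python
from h import *
from cell import ctrl
im,D,p=load('wrist',1)
for uv in ((330,163),(329,265),(327,368)): print(plane(p,*uv,97.5,True))
P=cloud(p,D,True); print(P[230,329],P[300,328])
s=ctrl.read_state(); print(s['eef_pos'],s['tool_rot'])
```

```text
[448.41801952 139.02330276  97.5       ]
[448.41631607  83.14159129  97.5       ]
[448.10370705  14.63499164  97.5       ]
[448.10003905 104.20875652 102.38712607] [448.00367362  64.10520337 102.37609597]
[444.48304237  76.4629468  149.55463585] [-3.13721721e+00  4.36036606e-04  1.57280623e+00]
```

Request:
play_rows --pt "0 3.5 25" --pt "0 3.5 55" --pt "0 3.5 68" --pt "0 3.5 68" --pt "0 3.5 68" --turn '[0, 0, 0, 0, 0]' --fingers '[0.4, 0.4, 0.4, 0, 0]'

```text
clock: 1.45
eef_pos: [445.5, 76.0, 81.7]
tool_rot: [-3.133, 0.001, 1.572]
force: [-4.2, 0.3, -1.4]
width: 8.0
```

Request:
play_rows --pt "0 0 0" --pt "0 0 0" --turn '[0, 0]' --fingers '[0, 0]'

```text
clock: 1.7
eef_pos: [445.4, 76.1, 82.2]
tool_rot: [-3.133, 0.001, 1.572]
force: [-3.9, -0.4, 0.3]
width: 7.8
```

Run:
```python
import numpy as np
f0=-.154
f=f0+np.linspace(0,1.438+.154,21)
x=-210*np.cos(f);z=210*np.sin(f)
for s in range(0,20,5):
    print([[round(x[i]-x[s],1),round(-(z[i]-z[s]),1)] for i in range(s+1,s+6)], x[s+5]-x[0],z[s+5]-z[0])
```

```text
[[np.float64(-1.9), np.float64(-16.6)], [np.float64(-2.5), np.float64(-33.3)], [np.float64(-1.7), np.float64(-50.0)], [np.float64(0.3), np.float64(-66.6)], [np.float64(3.7), np.float64(-82.9)]] 3.7350643372771515 82.94539618724755
[[np.float64(4.7), np.float64(-16.0)], [np.float64(10.6), np.float64(-31.7)], [np.float64(17.8), np.float64(-46.8)], [np.float64(26.1), np.float64(-61.2)], [np.float64(35.6), np.float64(-75.0)]] 39.32578717939819 157.95999411217403
[[np.float64(10.5), np.float64(-13.0)], [np.float64(22.1), np.float64(-25.1)], [np.float64(34.5), np.float64(-36.2)], [np.float64(47.8), np.float64(-46.3)], [np.float64(61.9), np.float64(-55.4)]] 101.20848351795263 213.31720997544994
[[np.float64(14.7), np.float64(-7.9)], [np.float64(30.1), np.float64(-14.6)], [np.float64(45.9), np.float64(-20.0)], [np.float64(62.0), np.float64(-24.2)], [np.float64(78.5), np.float64(-27.0)]] 179.7094012511327 240.36338104108418
```

Request:
play_rows --pt "0 -2 -16.5" --pt "0 -2.5 -33" --pt "0 -1.5 -50" --pt "0 0.5 -66.5" --pt "0 4 -83" --turn '[0, 0, 0, 0, 0]' --fingers '[0, 0, 0, 0, 0]'

```text
clock: 2.33
eef_pos: [449.1, 76.0, 165.8]
tool_rot: [-3.131, 0.001, 1.572]
force: [-2.7, 0.1, -3.0]
width: 7.4
```

Request:
play_rows --pt "0 5 -16" --pt "0 10.5 -31.5" --pt "0 18 -47" --pt "0 26 -61" --pt "0 35.5 -74" --turn '[0, 0, 0, 0, 0]' --fingers '[0, 0, 0, 0, 0]'

```text
clock: 2.95
eef_pos: [482.5, 75.9, 239.6]
tool_rot: [-3.125, 0.002, 1.572]
force: [-7.8, -0.1, 0.2]
width: 7.7
```

Request:
play_rows --pt "0 10.5 -13" --pt "0 22 -25" --pt "0 34.5 -36" --pt "0 48 -46.5" --pt "0 62 -55.5" --turn '[0, 0, 0, 0, 0]' --fingers '[0, 0, 0, 0, 0]'

```text
clock: 3.58
eef_pos: [540.6, 75.7, 295.9]
tool_rot: [-3.115, 0.002, 1.572]
force: [-15.7, -1.3, 17.9]
width: 7.7
```

Request:
play_rows --pt "0 19 -8" --pt "0 34 -15" --pt "0 50 -21" --pt "0 67 -25.5" --pt "0 84 -29" --turn '[0, 0, 0, 0, 0]' --fingers '[0, 0, 0, 0, 0]'

```text
clock: 4.2
eef_pos: [626.0, 75.4, 325.5]
tool_rot: [-3.118, 0.002, 1.572]
force: [-3.5, -1.2, 5.1]
width: 7.2
```

Run:
```python
from h import *
from cell import ctrl
im,D,p=snap('side',2)
s=ctrl.read_state(); print(s['eef_pos'],s['tool_rot'],s['force'])
```

```text
[628.64146672  75.37971153 325.72646372] [-3.12142652e+00  2.22800157e-03  1.57138586e+00] [-1.40812503 -1.30128316 10.07833205]
```

View pics/side2.png

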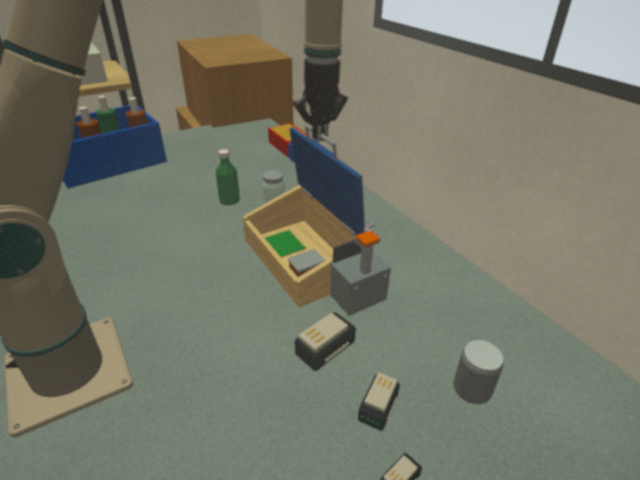

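The door is up at θ≈1.7, past the catch. The pad at (285,243) is in the left half and the tin at (306,262) in the right. Releasing and moving up.

Request:
play_rows --pt "0 0 0" --pt "0 0 0" --pt "0 0 -20" --pt "0 0 -50" --pt "0 0 -70" --turn '[0, 0, 0, 0, 0]' --fingers '[0.4, 0.4, 0.4, 0.4, 0.4]'

```text
clock: 4.88
eef_pos: [630.4, 75.6, 397.1]
tool_rot: [-3.123, 0.002, 1.572]
force: [0.7, 0.3, 0.1]
width: 34.1
```

```bash
cat > m3.py <<'E'
from h import *
from cell import ctrl
im,D,p=snap('side',3); im2,D2,p2=snap('scene',3)
s=ctrl.read_state(); print(s['clock'],s['eef_pos'],s['tool_rot'],s['force'])
for n in('scene','side'):
    im,D,p=load(n,3);P=cloud(p,D);hsv=cv2.cvtColor(im,cv2.COLOR_BGR2HSV)
    m=(hsv[...,0]>45)&(hsv[...,0]<75)&(hsv[...,1]>120)&(P[...,0]>460)&(P[...,0]<680)&(P[...,1]<240)&(P[...,1]>-80)&(P[...,2]<60)
    ys,xs=np.where(m); print(n,'green px',len(xs),xs.min(),xs.max(),ys.min(),ys.max())
    Q=plane(p,xs,ys,13.)[:,:2]; print(' range',Q.min(0),Q.max(0),cv2.minAreaRect(Q.astype(np.float32)))
    m=(hsv[...,0]>100)&(hsv[...,0]<125)&(hsv[...,1]>120)&(abs(P[...,1]-76)<170)&(P[...,0]<720)&(P[...,0]>560)&(P[...,2]>120)&(P[...,2]<345)
    q=P[m]; 
    if len(q)>50:
        A=np.c_[q[:,1:],np.ones(len(q))];co,*_=np.linalg.lstsq(A,q[:,0],rcond=None);print(' door x=',co,'lean deg',np.degrees(np.arctan(co[1])),len(q),'x at z300',co@[76,300,1])
E
python3 m3.py; python3 -c "
import cv2;a=cv2.imread('pics/side3.png')[120:320,220:400];cv2.imwrite('pics/crop3.png',cv2.resize(a,None,fx=3,fy=3))"
```

```text
4.975 [631.22494556  75.6569218  398.13207631] [-3.12673711e+00  1.51953434e-03  1.57137039e+00] [-0.16771121  0.46280892  0.0136898 ]
scene green px 226 321 338 217 239
 range [496.87394617 101.19949711] [553.47728272 183.93618743] ((509.1746520996094, 131.7923126220703), (47.24661636352539, 95.84749603271484), 32.44675064086914)
 door x= [ 7.12323789e-03 -1.92624456e-01  6.88360208e+02] lean deg -10.903027978675475 3693 x at z300 631.114237027552
side green px 560 266 304 231 255
 range [525.80100637 101.20905278] [599.55140299 197.22194066] ((562.7275390625, 149.30258178710938), (96.12190246582031, 73.50186157226562), 89.69400024414062)
 door x= [ 3.64295538e-03 -1.29256349e-01  6.61050462e+02] lean deg -7.365008204358619 238 x at z300 622.5504216016492
```

View pics/crop3.png

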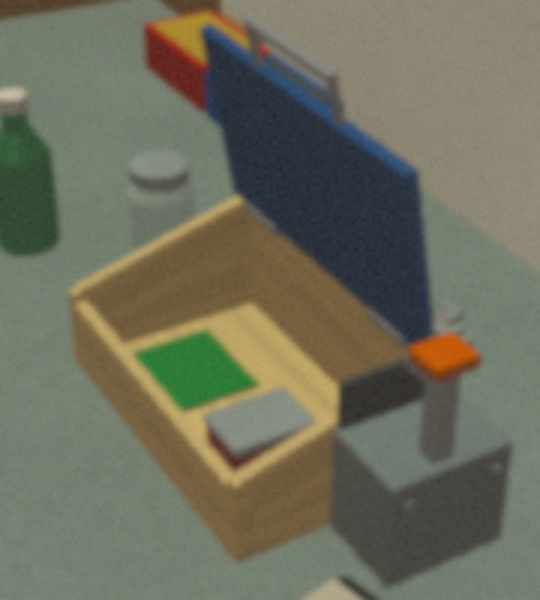

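View pics/scene3.png

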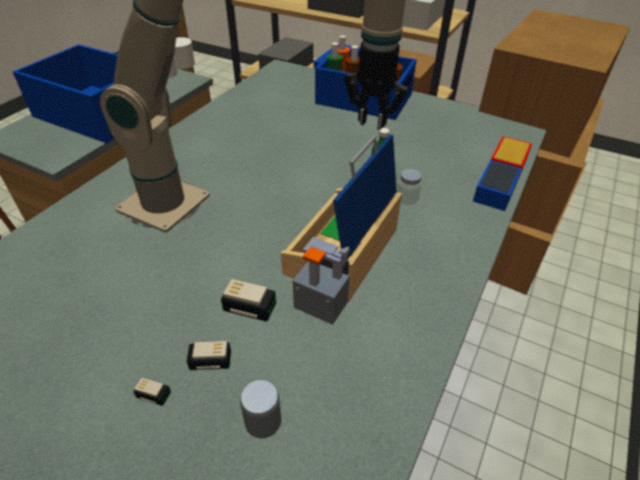

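The door stays on its stay, leaning about 10°. The jaws are clear of the door. Moving to above the battery.

Request:
play_rows --pt "-56 -18 0" --pt "-112 -36 0" --pt "-168 -54 0" --pt "-224 -72 20" --pt "-280 -92 50" --turn '[0.18, 0.36, 0.54, 0.72, 0.9]' --fingers '[0.6, 1, 1, 1, 1]'

```text
clock: 5.6
eef_pos: [539.1, -203.0, 351.0]
tool_rot: [-3.135, 0.012, 0.665]
force: [0.5, 0.4, -0.1]
width: 85.3
```

```bash
cat > go.py <<'E'
import sys
from h import *
from cell import ctrl
def rel(target,yaw_y=None,verbose=True):
    """target world TCP; yaw_y: wanted world direction (deg) of tool y (mod 180)"""
    s=ctrl.read_state(); M=R.from_euler('xyz',s['tool_rot']).as_matrix()
    d=M.T@(np.array(target)-s['eef_pos'])
    a=np.degrees(np.arctan2(M[1,1],M[0,1]))
    out=None
    if yaw_y is not None:
        t=(a-yaw_y+90)%180-90; out=np.radians(t)
    print('t',round(s['clock'],2),'eef',s['eef_pos'].round(1),'rot',s['tool_rot'].round(3),'y dir',round(a,1),'F',s['force'].round(1),'w',round(s['width'],1))
    print('slide',d.round(1),'turn',out,'q7',s['qpos'][6].round(2))
if __name__=='__main__':
    a=[float(v) for v in sys.argv[1:]]
    rel(a[:3],a[3] if len(a)>3 else None)
E
python3 go.py 484 -378 220 -60
```

```text
t 5.6 eef [ 539.1 -203.   351. ] rot [-3.135  0.012  0.665] y dir -51.9 F [ 0.5  0.4 -0.1] w 85.3
slide [-149.8  104.6  132.1] turn 0.1415616407567793 q7 -0.46
```

Request:
play_rows --pt "-45 31 40" --pt "-90 62 80" --pt "-135 94 115" --pt "-150 105 132" --pt "-150 105 132" --turn '[0.14, 0.14, 0.14, 0.14, 0.14]' --fingers '[1, 1, 1, 1, 1]'

```text
clock: 6.22
eef_pos: [480.2, -380.4, 216.9]
tool_rot: [-3.133, 0.017, 0.52]
force: [-0.6, 0.9, 0.1]
width: 85.2
```

```bash
cat > m4.py <<'E'
from h import *
im,D,p=snap('wrist',4); P=cloud(p,D,True)
m=(np.hypot(P[...,0]-482,P[...,1]+378)<80)&(P[...,2]>8)&(P[...,2]<60)
n,l,st,c=cv2.connectedComponentsWithStats(m.astype(np.uint8)); print(st[1:],c[1:])
i=1+np.argmax(st[1:,4]); q=P[l==i]
print('all',cv2.minAreaRect(q[:,:2].astype(np.float32)), np.percentile(q[:,2],[5,50,98]))
t=q[q[:,2]>41]; print('top',cv2.minAreaRect(t[:,:2].astype(np.float32)))
t=q[(q[:,2]>28)&(q[:,2]<40)]; print('body',len(t),cv2.minAreaRect(t[:,:2].astype(np.float32)))
E
python3 m4.py; python3 go.py 483 -378 20 -60
```

```text
[[ 289  169   59  100 5421]] [[318.57443276 218.17801144]]
all ((480.9739990234375, -378.7318420410156), (90.10220336914062, 53.2216911315918), 31.562965393066406) [31.71837187 45.03555639 47.24124796]
top ((484.75469970703125, -376.47515869140625), (70.9360580444336, 37.91175842285156), 31.537107467651367)
body 1827 ((480.9798889160156, -378.80889892578125), (90.02080535888672, 50.40592575073242), 31.592350006103516)
t 6.28 eef [ 482.5 -378.7  218.3] rot [-3.134  0.014  0.523] y dir -60.1 F [ 0.6 -0.1  0.3] w 85.3
slide [  3.6   1.2 198.3] turn -0.0010559016450581754 q7 -0.23
```

View pics/wrist4.png

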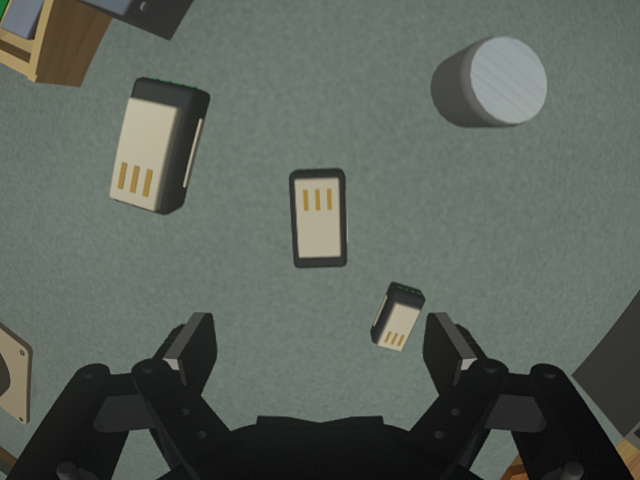

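The mid-size pack at (318,218) measures 90×50 mm with its top at about 46 mm. Centre is (481,-379), long axis at 31.6°. Descending.

```bash
python3 go.py 481 -378.8 2 -58.4
```

```text
t 6.28 eef [ 482.5 -378.7  218.3] rot [-3.134  0.014  0.523] y dir -60.1 F [ 0.6 -0.1  0.3] w 85.3
slide [  1.8   1.  216.3] turn -0.028981169676967598 q7 -0.23
```

Request:
play_rows --pt "2 1 55" --pt "2 1 110" --pt "2 1 160" --pt "2 1 195" --pt "2 1 205" --turn '[-0.03, -0.03, -0.03, -0.03, -0.03]' --fingers '[1, 1, 1, 1, 1]'

```text
clock: 6.9
eef_pos: [481.5, -376.1, 11.8]
tool_rot: [-3.13, 0.014, 0.555]
force: [0.8, 0.3, 0.3]
width: 85.6
```

```bash
python3 go.py 481 -378.8 2 -58.4
```

```text
t 6.9 eef [ 481.5 -376.1   11.8] rot [-3.13   0.014  0.555] y dir -58.2 F [0.8 0.3 0.3] w 85.6
slide [-1.7  2.2  9.8] turn 0.003206754800538171 q7 -0.13
```

Request:
play_rows --pt "-2 2 10" --pt "-2 2 10" --pt "-2 2 10" --pt "-2 2 10" --pt "-2 2 10" --turn '[0, 0, 0, 0, 0]' --fingers '[1, 0, 0, 0, 0]'

```text
clock: 7.52
eef_pos: [481.3, -378.8, 3.2]
tool_rot: [-3.131, 0.013, 0.555]
force: [-1.8, 2.3, 6.3]
width: 49.0
```

Request:
play_rows --pt "0 0 0" --pt "0 0 -8" --pt "0 0 -20" --pt "0 0 -40" --pt "0 0 -65" --turn '[0, 0, 0, 0, 0]' --fingers '[0, 0, 0, 0, 0]'

```text
clock: 8.15
eef_pos: [482.3, -379.0, 69.6]
tool_rot: [-3.131, 0.013, 0.555]
force: [0.1, 0.2, -4.6]
width: 49.1
```

```bash
python3 -c "
from h import *
snap('side',5)
a=cv2.imread('pics/side5.png')[280:460,280:480];cv2.imwrite('pics/crop5.png',cv2.resize(a,None,fx=3,fy=3))"; python3 go.py 480 -300 250 0
```

```text
t 8.2 eef [ 484.1 -380.6   73.2] rot [-3.137  0.011  0.555] y dir -58.2 F [ 0.2 -1.1 -1.6] w 49.4
slide [  37.   -71.5 -176.9] turn -1.0161420142695197 q7 -0.14
```

View pics/crop5.png

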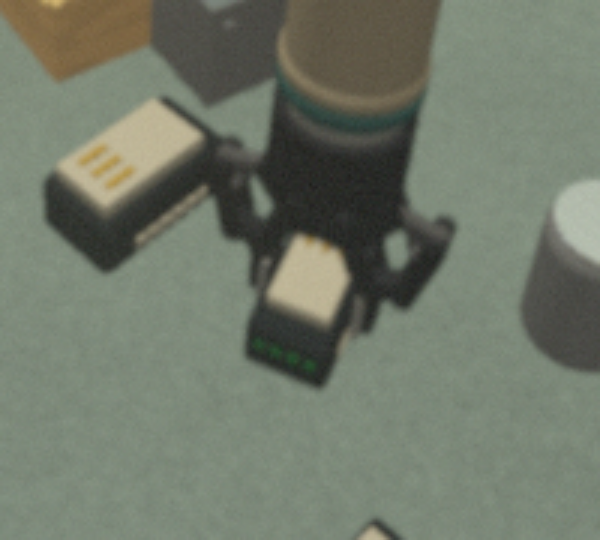

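The pack is gripped level (opening 49 mm, weight about 4.5 N). Carrying it towards the pad, with a look at the pad on the way.

```bash
python3 go.py 495 -170 255 0
```

```text
t 8.2 eef [ 484.1 -380.6   73.2] rot [-3.137  0.011  0.555] y dir -58.2 F [ 0.2 -1.1 -1.6] w 49.4
slide [ 118.2 -174.1 -182.3] turn -1.0161420142695197 q7 -0.14
```

Request:
play_rows --pt "4 -6 -55" --pt "25 -38 -100" --pt "54 -80 -135" --pt "85 -126 -165" --pt "118 -174 -182" --turn '[-0.17, -0.34, -0.51, -0.68, -0.85]' --fingers '[0, 0, 0, 0, 0]'

```text
clock: 8.82
eef_pos: [495.4, -169.3, 257.2]
tool_rot: [-3.134, 0.005, 1.409]
force: [1.4, 1.1, -4.4]
width: 49.1
```

```bash
python3 go.py 540 80 255 0
```

```text
t 8.82 eef [ 495.4 -169.3  257.2] rot [-3.134  0.005  1.409] y dir -9.3 F [ 1.4  1.1 -4.4] w 49.1
slide [253.2   3.9   1. ] turn -0.16190698870479675 q7 0.15
```

Request:
play_rows --pt "55 0 0" --pt "110 1 0" --pt "165 2 0" --pt "220 3 0" --pt "253 4 0" --turn '[-0.1, -0.16, -0.16, -0.16, -0.16]' --fingers '[0, 0, 0, 0, 0]'

```text
clock: 9.45
eef_pos: [540.0, 83.2, 256.6]
tool_rot: [-3.134, 0.002, 1.572]
force: [1.1, -0.8, -4.5]
width: 49.2
```

```bash
cat > m6.py <<'E'
from h import *
im,D,p=snap('wrist',6); P=cloud(p,D,True);hsv=cv2.cvtColor(im,cv2.COLOR_BGR2HSV)
m=(hsv[...,0]>45)&(hsv[...,0]<75)&(hsv[...,1]>120)
n,l,st,c=cv2.connectedComponentsWithStats(m.astype(np.uint8))
for i in range(1,n):
    if st[i,4]<300: continue
    ys,xs=np.where(l==i);Q=plane(p,xs,ys,13.,True)[:,:2]
    print(st[i],Q.min(0),Q.max(0),cv2.minAreaRect(Q.astype(np.float32)),np.nanmedian(P[l==i][:,2]))
E
python3 m6.py; python3 go.py 553 149 255 0
```

```text
[ 280  101  101   92 9126] [498.59847031 104.11215421] [602.45617909 199.23002375] ((550.6177368164062, 151.56961059570312), (95.0948715209961, 103.71637725830078), 89.79615020751953) 12.751758193219814
t 9.5 eef [540.7  88.5 256.6] rot [-3.136e+00 -2.000e-03  1.577e+00] y dir 0.3 F [ 1.8  6.1 -4.5] w 49.2
slide [60.4 12.7  1.7] turn 0.006033774791385741 q7 -0.21
```

View pics/wrist6.png

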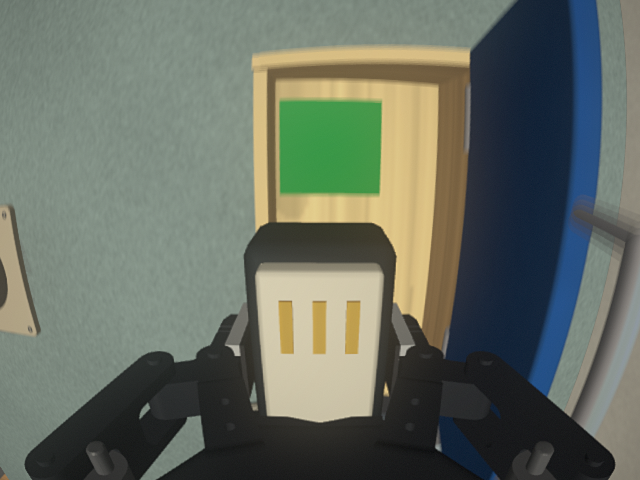

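The pad is fully visible at (330,147), centre about (550.5,150.5). The door at the right edge is clear. Moving over and lowering.

Request:
play_rows --pt "40 7 0" --pt "61 11.5 20" --pt "61.5 11.5 60" --pt "61.5 11.5 100" --pt "61.5 11.5 140" --turn '[0, 0, 0, 0, 0]' --fingers '[0, 0, 0, 0, 0]'

```text
clock: 10.12
eef_pos: [550.8, 149.4, 115.3]
tool_rot: [-3.136, -0.001, 1.576]
force: [0.2, -0.3, -5.4]
width: 48.9
```

```bash
python3 go.py 552 150 18 0
```

```text
t 10.12 eef [550.8 149.4 115.3] rot [-3.136e+00 -1.000e-03  1.576e+00] y dir 0.3 F [ 0.2 -0.3 -5.4] w 48.9
slide [ 0.5  1.7 97.3] turn 0.005383825013264231 q7 -0.32
```

Request:
play_rows --pt "0.5 1.5 30" --pt "0.5 1.5 60" --pt "0.5 1.5 80" --pt "0.5 1.5 92" --pt "0.5 1.5 95" --turn '[0, 0, 0, 0, 0]' --fingers '[0, 0, 0, 0, 0]'

```text
clock: 10.75
eef_pos: [551.6, 149.5, 19.7]
tool_rot: [-3.135, -0.001, 1.576]
force: [-0.8, -0.1, -5.0]
width: 49.1
```

```bash
python3 go.py 552 150 17 0
```

```text
t 10.75 eef [551.6 149.5  19.7] rot [-3.135e+00 -1.000e-03  1.576e+00] y dir 0.3 F [-0.8 -0.1 -5. ] w 49.1
slide [0.5 0.5 2.7] turn 0.005078162669776866 q7 -0.32
```

Request:
play_rows --pt "0 0 2" --pt "0 0 3.5" --pt "0 0 3.5" --turn '[0, 0, 0]' --fingers '[0, 0, 0]'

```text
clock: 11.12
eef_pos: [552.0, 149.5, 16.8]
tool_rot: [-3.136, -0.001, 1.576]
force: [-0.4, -0.0, -2.8]
width: 49.1
```

Request:
play_rows --pt "0 0 0.5" --pt "0 0 0.5" --pt "0 0 0.5" --pt "0 0 -10" --pt "0 0 -40" --turn '[0, 0, 0, 0, 0]' --fingers '[0, 0.72, 0.72, 0.72, 0.72]'

```text
clock: 11.75
eef_pos: [551.3, 149.2, 56.7]
tool_rot: [-3.134, -0.0, 1.576]
force: [-0.2, 0.1, 0.8]
width: 61.3
```

Request:
play_rows --pt "0 0 -50" --pt "0 0 -100" --pt "0 0 -160" --pt "0 -20 -210" --pt "0 -25 -220" --turn '[0, 0, 0, 0, 0]' --fingers '[0.7, 0.7, 0.7, 0.3, 0]'

```text
clock: 12.38
eef_pos: [528.8, 149.7, 281.3]
tool_rot: [-3.14, -0.002, 1.576]
force: [0.4, -0.5, 0.8]
width: 23.8
```

```bash
cat > m7.py <<'E'
from h import *
im,D,p=snap('side',7); im2,D2,p2=snap('wrist',7)
P=cloud(p2,D2,True); m=(np.hypot(P[...,0]-552,P[...,1]-150)<70)&(P[...,2]>45)&(P[...,2]<75)
q=P[m]; print(len(q),cv2.minAreaRect(q[:,:2].astype(np.float32)),np.percentile(q[:,2],[5,50,98]))
hsv=cv2.cvtColor(im2,cv2.COLOR_BGR2HSV)
m=(hsv[...,0]>45)&(hsv[...,0]<75)&(hsv[...,1]>120)
ys,xs=np.where(m);Q=plane(p2,xs,ys,13.,True)[:,:2];print(Q.min(0),Q.max(0),cv2.minAreaRect(Q.astype(np.float32)))
E
python3 m7.py; python3 go.py 480 0 270 0
```

```text
4604 ((530.385986328125, 146.8529510498047), (96.6238784790039, 88.2836685180664), 1.0296589136123657) [46.88194203 58.3662132  70.39714096]
[497.94521849  99.93982142] [601.88904321 198.65543182] ((549.93212890625, 149.16204833984375), (99.11766052246094, 103.34768676757812), 89.52266693115234)
t 12.47 eef [528.  149.3 278.6] rot [-3.136e+00 -1.000e-03  1.576e+00] y dir 0.3 F [-0.4  0.5 -0.5] w 8.9
slide [-149.   -48.8    8.7] turn 0.005490394181212021 q7 -0.32
```

View pics/wrist7.png

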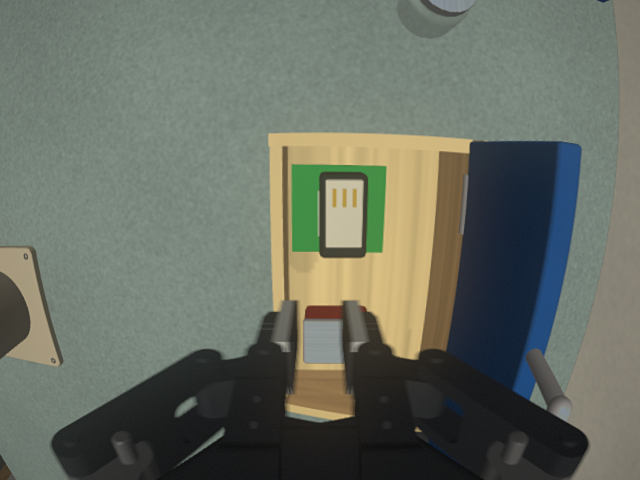

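View pics/side7.png

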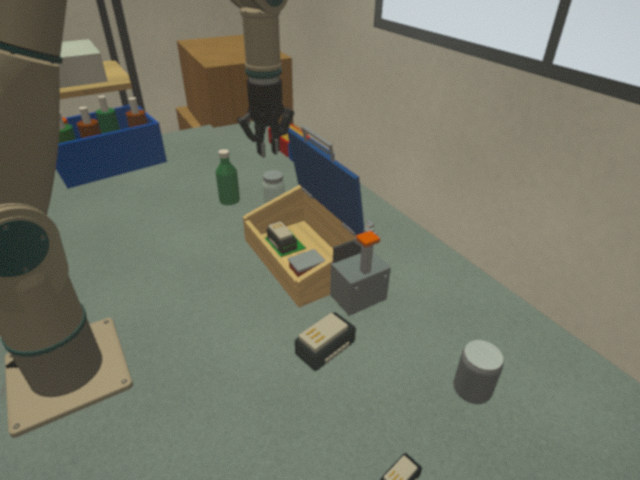

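The battery is upright on the pad, at (343,215) in the wrist view. The tin at (323,335) is untouched. Before pressing, I'll check what stands near the release pad and the exact battery offset.

Run:
```python
from h import *
im,D,p=load('wrist',7)
for uv in ((319,172),(368,172),(319,258),(368,258),(343.5,215)): print(plane(p,*map(float,uv),49,True))
for n in ('side','scene'):
    im,D,p=load(n,7 if n=='side' else 3);P=cloud(p,D);hsv=cv2.cvtColor(im,cv2.COLOR_BGR2HSV)
    m=(hsv[...,0]<14)&(hsv[...,1]>190)&(abs(P[...,0]-612)<50)&(abs(P[...,1]+144)<50)&(P[...,2]>180)
    q=P[m];print(n,'orange',len(q),cv2.minAreaRect(q[:,:2].astype(np.float32)),np.median(q[:,2]))
    o=(abs(P[...,0]-630)<90)&(P[...,1]>-200)&(P[...,1]<-80)&(P[...,2]>120)&~m
    q=P[o];print(' others',len(q))
    for zz in (120,150,170,190,210): 
        s=q[(q[:,2]>zz)&(q[:,2]<=zz+30)]
        if len(s): print('  z',zz,s.min(0).round(),s.max(0).round(),len(s))
    a=im[200:300,320:420] if n=='side' else im[220:320,280:380]
    cv2.imwrite(f'pics/rel_{n}.png',cv2.resize(a,None,fx=4,fy=4))
a=np.hstack([cv2.imread('pics/rel_side.png'),cv2.imread('pics/rel_scene.png')]);cv2.imwrite('pics/rel.png',a)
```

```text
[528.53634872 193.30013032  49.        ]
[577.87443478 194.04182797  49.        ]
[529.01827547 103.03209857  49.        ]
[581.03865521 103.32063253  49.        ]
[553.88362235 149.38835973  49.        ]
side orange 170 ((610.2107543945312, -145.7532501220703), (36.47321319580078, 34.991783142089844), 0.6282393932342529) 195.71694642471192
 others 688
  z 120 [ 567. -154.  120.] [639. -80. 150.] 352
  z 150 [ 602. -153.  150.] [661. -84. 180.] 202
  z 170 [ 592. -162.  170.] [665. -81. 198.] 221
  z 190 [ 592. -162.  191.] [ 632. -125.  198.] 62
scene orange 229 ((615.3394165039062, -144.78756713867188), (35.8708381652832, 40.375831604003906), 83.21733093261719) 195.41977502490067
 others 620
  z 120 [ 604. -153.  120.] [670. -80. 150.] 255
  z 150 [ 604. -153.  150.] [668. -81. 180.] 285
  z 170 [ 594. -161.  170.] [668. -81. 199.] 207
  z 190 [ 594. -158.  190.] [ 635. -124.  199.] 29
```

View pics/rel.png

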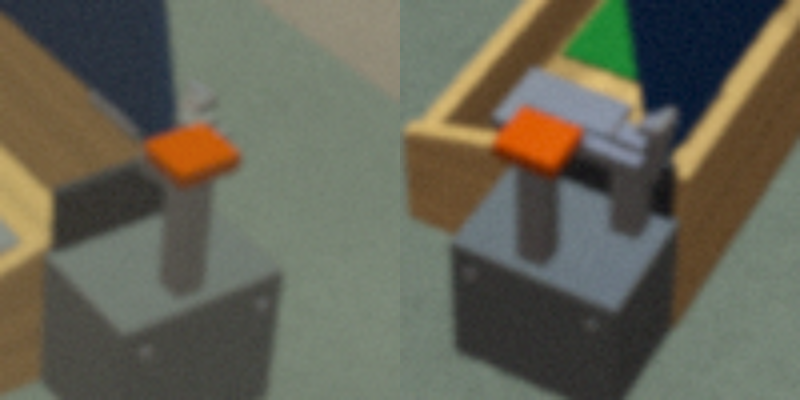

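Request:
play_rows --pt "-58 -5 0" --pt "-116 -10 0" --pt "-174 -10 0" --pt "-230 -5 0" --pt "-265 30 0" --turn '[0.18, 0.36, 0.54, 0.72, 0.9]' --fingers '[0, 0, 0, 0, 0]'

```text
clock: 13.1
eef_pos: [557.3, -119.4, 276.7]
tool_rot: [-3.136, 0.007, 0.666]
force: [1.6, 0.6, -0.4]
width: 0.0
```

```bash
python3 go.py 609 -146 215 -90
```

```text
t 13.1 eef [ 557.3 -119.4  276.7] rot [-3.136  0.007  0.666] y dir -51.9 F [ 1.6  0.6 -0.4] w 0.0
slide [24.7 53.2 61.2] turn 0.6657449594613055 q7 -0.6
```

Request:
play_rows --pt "12 26 10" --pt "24 52 25" --pt "25 53 45" --pt "25 53 61" --pt "25 53 61" --turn '[0.18, 0.36, 0.54, 0.66, 0.66]' --fingers '[0, 0, 0, 0, 0]'

```text
clock: 13.72
eef_pos: [607.3, -145.3, 211.9]
tool_rot: [-3.141, 0.016, 0.007]
force: [0.3, 0.4, 0.2]
width: 0.2
```

```bash
python3 -c "
from h import *
snap('side',8)
a=cv2.imread('pics/side8.png')[80:320,220:480];cv2.imwrite('pics/crop8.png',cv2.resize(a,None,fx=2.4,fy=2.4))"; python3 go.py 609 -146 182 -90
```

```text
t 13.78 eef [ 608.2 -145.5  213.3] rot [-3.141  0.013  0.008] y dir -89.5 F [ 0.7 -1.4 -0.4] w 0.0
slide [ 1.2  0.5 31.3] turn 0.007994562230030904 q7 -1.1
```

View pics/crop8.png

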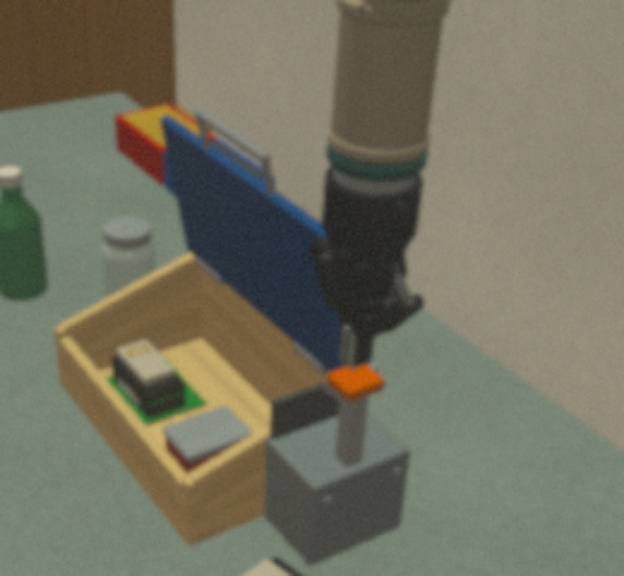

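The fingers are poised over the orange pad at (355,378) in the crop, with the door up. Pressing straight down.

Request:
play_rows --pt "1 0 12" --pt "1 0 20" --pt "1 0 26" --pt "1 0 31" --pt "1 0 32" --turn '[0, 0, 0, 0, 0]' --fingers '[0, 0, 0, 0, 0]'

```text
clock: 14.4
eef_pos: [608.9, -145.4, 181.5]
tool_rot: [-3.141, 0.013, 0.008]
force: [-1.5, 1.2, 5.5]
width: -0.0
```

Request:
play_rows --pt "0 0 0" --pt "0 0 0" --pt "0 0 0" --pt "0 0 0" --turn '[0, 0, 0, 0]' --fingers '[0, 0, 0, 0]'

```text
clock: 14.9
eef_pos: [608.9, -145.4, 182.0]
tool_rot: [-3.141, 0.013, 0.008]
force: [-0.8, 0.6, 5.4]
width: -0.1
```

```bash
cat > door.py <<'E'
from h import *
import sys
k=sys.argv[1]
im,D,p=snap('side',k)
a=im[80:320,200:480];cv2.imwrite(f'pics/crop{k}.png',cv2.resize(a,None,fx=2.4,fy=2.4))
from cell import ctrl; s=ctrl.read_state(); print(s['clock'],s['eef_pos'],s['force'])
P=cloud(p,D);hsv=cv2.cvtColor(im,cv2.COLOR_BGR2HSV)
m=(hsv[...,0]>100)&(hsv[...,0]<125)&(hsv[...,1]>120)&(P[...,1]>-70)&(P[...,1]<215)&(P[...,0]<690)&(P[...,0]>400)&(P[...,2]>60)&(P[...,2]<345)
m=cv2.erode(m.astype(np.uint8),np.ones((3,3)))>0
q=P[m]; c=q.mean(0); u,sv,vt=np.linalg.svd(q-c,full_matrices=False); n=vt[2]; n=n*np.sign(-n[0] if abs(n[0])>abs(n[2]) else n[2])
el=np.degrees(np.arctan2(abs(n[0]),n[2])); print('normal',n.round(3),'elev deg',round(el,1),'theta',round(np.radians(el+15) if n[0]*n[2]<=0 else np.radians(15-el),3),len(q),c.round(0))
E
python3 door.py 9
```

```text
14.95 [ 608.91363955 -145.38692709  181.99942761] [-0.76983204  1.55783677  4.20821797]
normal [-0.055 -0.004  0.998] elev deg 3.1 theta 0.316 80 [586.  31. 289.]
```

View pics/crop9.png

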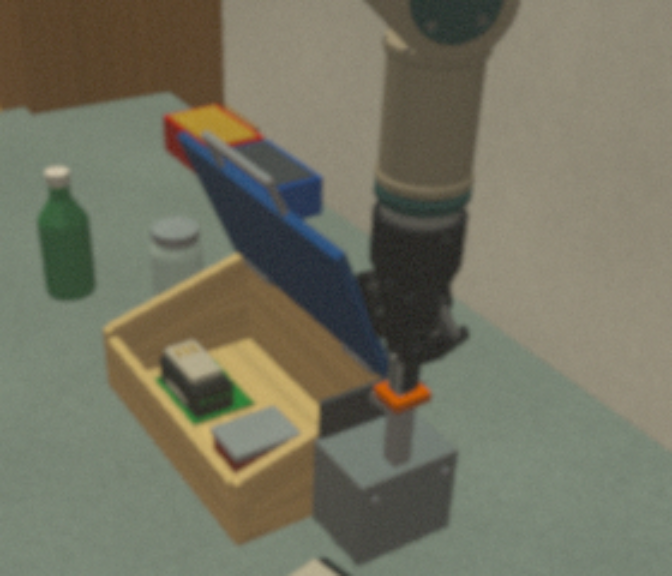

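The release is down and the door is already swinging. I'll hold a little longer.

Request:
play_rows --pt "0 0 0" --pt "0 0 0" --pt "0 0 0" --pt "0 0 0" --pt "0 0 0" --turn '[0, 0, 0, 0, 0]' --fingers '[0, 0, 0, 0, 0]'

```text
clock: 15.58
eef_pos: [608.9, -145.4, 182.5]
tool_rot: [-3.141, 0.012, 0.008]
force: [-1.6, 0.7, 4.8]
width: -0.1
```

```bash
python3 door.py 10
```

```text
15.625 [ 608.8690784  -145.42257003  182.47820508] [-0.62147414  1.33986461  4.73555649]
normal [-0.812  0.009 -0.584] elev deg 125.8 theta -1.933 20 [550. -37. 269.]
```

View pics/crop10.png

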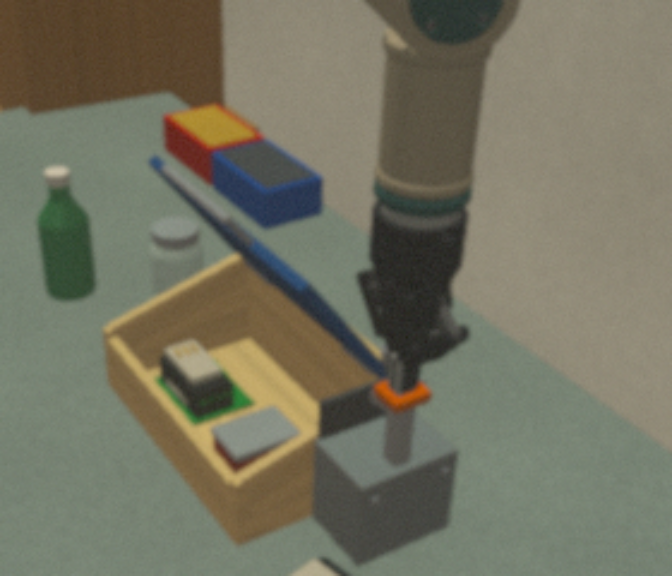

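The door is well below 1.4 rad and sinking slowly. Letting go and moving up while it comes down.

Request:
play_rows --pt "0 0 -20" --pt "0 0 -60" --pt "0 0 -110" --pt "0 0 -160" --pt "0 0 -190" --turn '[0, 0, 0, 0, 0]' --fingers '[0, 0, 0, 0, 0]'

```text
clock: 16.25
eef_pos: [611.8, -146.1, 375.1]
tool_rot: [3.141, 0.009, 0.008]
force: [-0.1, -0.4, -0.9]
width: -0.1
```

Request:
play_rows --pt "0 0 0" --pt "0 0 0" --pt "0 0 0" --pt "0 0 0" --pt "0 0 0" --turn '[0, 0, 0, 0, 0]' --fingers '[0, 0, 0, 0, 0]'

```text
clock: 16.88
eef_pos: [611.6, -146.0, 374.5]
tool_rot: [3.141, 0.01, 0.008]
force: [0.1, 0.3, -0.1]
width: 0.1
```

```bash
python3 door.py 11; python3 go.py 517 76 300 0
```

```text
16.925 [ 611.66408005 -146.10097446  374.63726251] [ 0.01252111  0.01727705 -0.65326889]
normal [ 0.43  -0.003  0.903] elev deg 25.5 theta -0.183 1994 [563.  58. 184.]
t 16.93 eef [ 611.7 -146.1  374.6] rot [3.141 0.01  0.008] y dir -89.5 F [ 0.   0.  -0.7] w 0.2
slide [ -92.1 -222.9   75.4] turn -1.562712516941322 q7 -1.17
```

View pics/crop11.png

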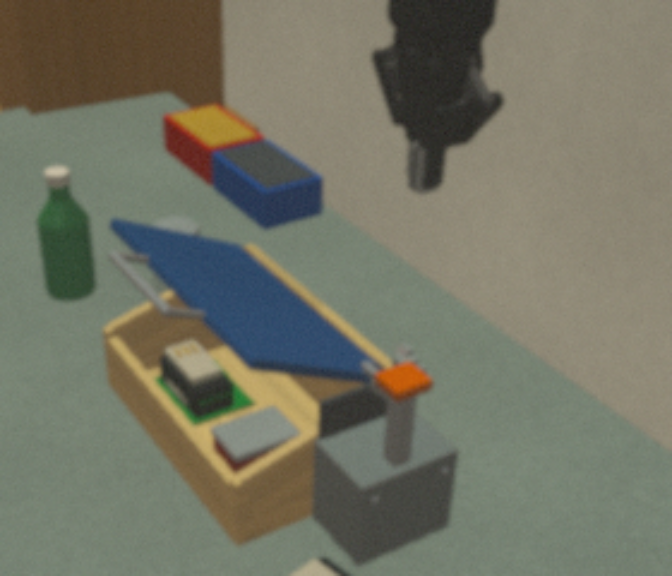

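The door is at about 0.7 rad and still descending, and the orange pad is back up. Moving over the door face.

Request:
play_rows --pt "-23 -56 0" --pt "-46 -112 20" --pt "-69 -168 50" --pt "-92 -223 75" --pt "-92 -223 75" --turn '[0, 0, 0, 0, 0]' --fingers '[0, 0, 0, 0, 0]'

```text
clock: 17.55
eef_pos: [514.3, 81.0, 298.7]
tool_rot: [-3.14, 0.014, 0.016]
force: [-0.3, -0.9, 0.5]
width: 0.0
```

Request:
play_rows --pt "0 0 0" --pt "0 0 0" --pt "0 0 0" --pt "0 0 0" --pt "0 0 0" --turn '[0, 0, 0, 0, 0]' --fingers '[0, 0, 0, 0, 0]'

```text
clock: 18.18
eef_pos: [514.5, 80.5, 298.8]
tool_rot: [-3.14, 0.014, 0.015]
force: [0.8, 0.2, -0.9]
width: -0.3
```

Request:
play_rows --pt "0 0 0" --pt "0 0 0" --pt "0 0 0" --pt "0 0 0" --pt "0 0 0" --turn '[0, 0, 0, 0, 0]' --fingers '[0, 0, 0, 0, 0]'

```text
clock: 18.8
eef_pos: [514.5, 80.6, 298.8]
tool_rot: [-3.14, 0.014, 0.015]
force: [0.1, 0.1, -0.4]
width: -0.2
```

```bash
python3 door.py 12; python3 go.py 518 76 150
```

```text
18.85 [514.47013437  80.53809102 298.79886047] [ 0.46223712 -0.31291793 -0.07244565]
normal [ 0.169 -0.001  0.986] elev deg 9.8 theta 0.092 3297 [560.  60. 156.]
t 18.85 eef [514.5  80.5 298.8] rot [-3.14   0.014  0.015] y dir -89.1 F [ 0.5 -0.3 -0.1] w 0.1
slide [  5.6   4.8 148.7] turn None q7 -1.55
```

View pics/crop12.png

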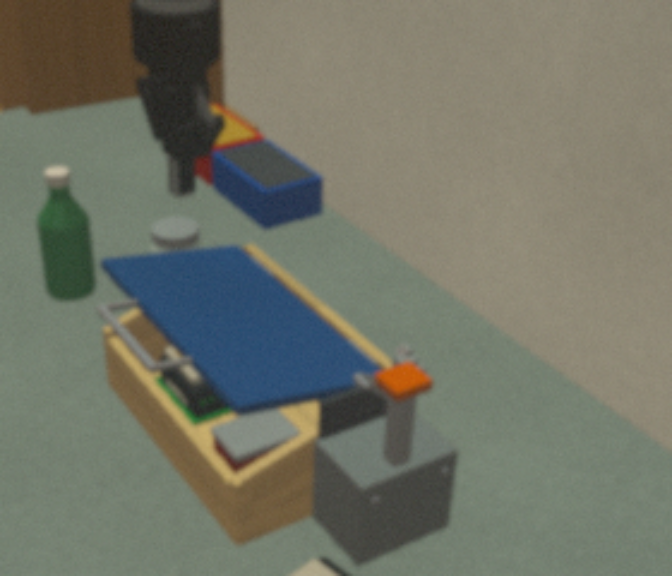

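Request:
play_rows --pt "5 5 50" --pt "5 5 95" --pt "5 5 120" --pt "5 5 130" --pt "5 5 138" --turn '[0, 0, 0, 0, 0]' --fingers '[0, 0, 0, 0, 0]'

```text
clock: 19.48
eef_pos: [518.2, 75.8, 160.9]
tool_rot: [-3.14, 0.013, 0.015]
force: [0.0, 0.1, 0.0]
width: -0.3
```

Request:
play_rows --pt "0 0 6" --pt "0 0 12" --pt "0 0 18" --pt "0 0 24" --pt "0 0 30" --turn '[0, 0, 0, 0, 0]' --fingers '[0, 0, 0, 0, 0]'

```text
clock: 20.1
eef_pos: [517.6, 75.9, 130.5]
tool_rot: [-3.14, 0.013, 0.015]
force: [-1.1, -0.8, 2.1]
width: 0.1
```

Request:
play_rows --pt "0 0 5" --pt "0 0 10" --pt "0 0 15" --pt "0 0 20" --pt "0 0 24" --turn '[0, 0, 0, 0, 0]' --fingers '[0, 0, 0, 0, 0]'

```text
clock: 20.72
eef_pos: [517.6, 75.9, 106.3]
tool_rot: [-3.14, 0.013, 0.015]
force: [0.3, -0.3, 2.3]
width: 0.1
```

Request:
play_rows --pt "0 0 2" --pt "0 0 4" --pt "0 0 5" --pt "0 0 5" --turn '[0, 0, 0, 0]' --fingers '[0, 0, 0, 0]'

```text
clock: 21.22
eef_pos: [517.8, 75.9, 103.6]
tool_rot: [-3.139, 0.012, 0.014]
force: [-4.4, -0.1, 23.2]
width: 0.1
```

A firm stop at z≈103.5 with 23 N shows the door is shut. Backing off and checking.

Request:
play_rows --pt "0 0 -10" --pt "0 0 -50" --pt "0 0 -100" --pt "0 0 -150" --pt "0 0 -150" --turn '[0, 0, 0, 0, 0]' --fingers '[0, 0, 0, 0, 0]'

```text
clock: 21.85
eef_pos: [521.6, 75.5, 257.0]
tool_rot: [-3.137, 0.005, 0.015]
force: [-0.7, -0.3, -1.1]
width: -0.1
```

```bash
python3 door.py 13
python3 - <<'E'
from h import *
im,D,p=snap('scene',13)
snap('wrist',13)
for n in ('scene','side'):
    im,D,p=load(n,13);P=cloud(p,D)
    hsv=cv2.cvtColor(im,cv2.COLOR_BGR2HSV)
    m=(hsv[...,0]>100)&(hsv[...,0]<125)&(hsv[...,1]>150)&(abs(P[...,1]-76)<140)&(P[...,0]<650)&(P[...,0]>470)&(P[...,2]>40)&(P[...,2]<170)
    q=P[m];A=np.c_[q[:,:2],np.ones(len(q))];co,*_=np.linalg.lstsq(A,q[:,2],rcond=None)
    print(n,'slope deg',np.degrees(np.arctan(co[0])),'theta',0.2618-np.arctan(co[0]))
    i0=cv2.imread(f'pics/{n}0.png'); d=cv2.absdiff(i0,im).max(2)
    z0=cloud(load(n)[2],load(n)[1])
    m=(hsv[...,0]<14)&(hsv[...,1]>190)&(abs(P[...,0]-612)<50)&(abs(P[...,1]+144)<50)&(P[...,2]>150)
    print(' orange z',np.median(P[m][:,2]))
im,D,p=load('wrist',13);P=cloud(p,D,True)
hsv=cv2.cvtColor(im,cv2.COLOR_BGR2HSV)
m=(hsv[...,0]>100)&(hsv[...,0]<125)&(hsv[...,1]>150)&(abs(P[...,1]-76)<140)&(P[...,2]>40)&(P[...,2]<170)
q=P[m];A=np.c_[q[:,:2],np.ones(len(q))];co,*_=np.linalg.lstsq(A,q[:,2],rcond=None);print('wrist theta',0.2618-np.arctan(co[0]))
E
```

```text
21.9 [519.9606062   75.66595619 254.79363121] [ 0.46798237  0.08076165 -0.16140455]
normal [-0.257  0.001  0.967] elev deg 14.9 theta 0.521 4291 [564.  63. 115.]
scene slope deg 14.964817809816841 theta 0.0006146572576095077
 orange z 195.22947706683595
side slope deg 14.865104535936814 theta 0.0023549821947588256
 orange z 195.58606715518624
wrist theta -6.041968510034357e-05
```

View pics/side13.png

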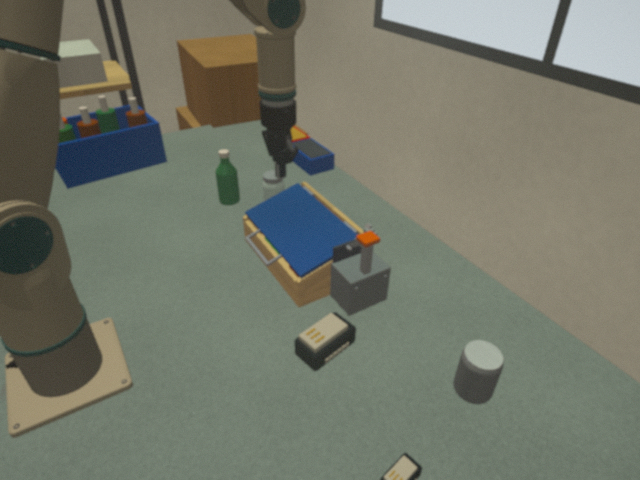

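View pics/scene13.png

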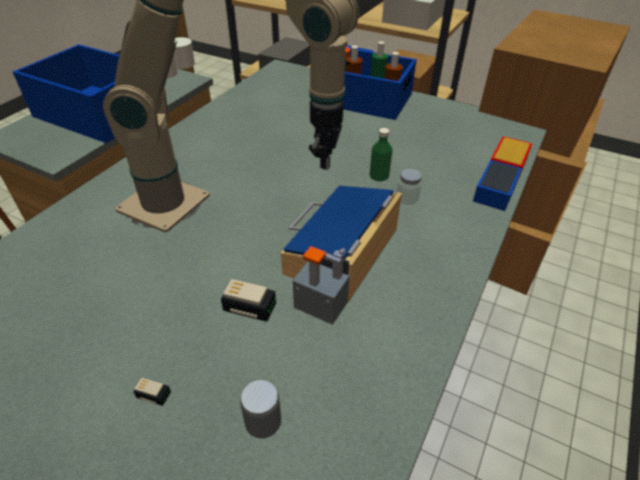

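The door is shut (θ≈0.00 in all three views) and the release pad is up at 195 mm. The can (261,408), jar (410,185) and bottle (381,157) are where they started, and the robot is clear. Handing in.

```bash
python3 -c "
from cell import ctrl
print(ctrl.finish_job())"
```

```text
the job is handed in; nothing more can be done
None
```

I finished all the steps and handed the job in at about 22 s; the hand-in reports no verdict.

**What I did**
- I pinched the bar and lifted the door along its arc to about 1.7 rad. It then stayed up on its stay by itself.
- I picked the middle-sized battery of the three (measured 90×50 mm, about 46 mm high) and set it on the green pad in the left half of the locker.
- I pressed the orange pad down about 13 mm and held it until the door was well below 1.4 rad. I let the door sink by itself, then pushed it shut gently, stopping at 23 N.

**What the last checks showed**
- **Door:** shut, within 0.003 rad in all three camera views. One script printed 0.52 rad, but that was a sign error in its formula: the slope it measured, 14.9°, is the shut position.
- **Release pad:** back up, 195 mm above the bench.
- **Battery:** about 4 mm from the pad's centre and upright. I measured this before the door closed; it looked unmoved in the later views through the gap, but I could not see it once the door was shut.
- **Other things:** the bottle, jar and can look where they started by eye in the pictures. The tin also looked unmoved until the door covered it.

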